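# Load a battery pack into a slanted tester case and latch its gasketed lid

### The job

Put the yellow battery pack into the open grey case on the slanted stand and let go of it. Then swing the case's lid over and push it down against its rubber gasket until the red catch snaps over its edge, so that it stays shut by itself. Leave the other things on the bench where they are.

Things in the scene. Friction and masses are not known exactly. Their poses are not given: they have to be found in the camera images.
- pack: Loose yellow battery pack with a black band, a rigid box 50 mm (its x) by 90 mm (its y) by 32 mm high (z), about 0.25 kg, lying flat on the bench. Origin: centre of its underside.
- case: Open grey tester case, 172 (its x) x 137 (y) mm outside, 58 mm deep (z), walls and floor 6 mm: bay 160 x 125 x 52 mm. Fixed on its stand, leaning towards the robot: its z (out of the mouth) is 0.5 rad from vertical, its x points up the slope away from the robot, its y to the hinge side, the robot's left. Origin: centre of its underside, 55 mm above the bench. A pack slides to the bay's lower wall: fine.
- stand: The fixed stand under the case, upright; origin on the bench below the case's origin; turned -0.1 to 0.4 rad. A white lamp bar (160 mm along y, 30 mm wide, underside 387 mm above the bench) hangs straight above the case's mouth, from a post 170 mm beyond the origin (+x), so a gripper has to come in leaning, along the case's own z.
- case_in (a point): Centre of the case's inner floor; same axes as case. The rim lies 52 mm above it along z.
- lid (a joint): Lid angle, rad: 0 pressed down to its stop, 0.018 shut under the catch, about 2.0 at the start, 2.25 outer stop. Rigid white plate with a clear window, 172 mm along the hinge, 137 mm from hinge to free edge, 10 mm thick, 0.22 kg, hinged on the case's left (+y) rim. Stiff hinge (0.16 N m): stays about where left. Below 0.09 it meets catch, then gasket: 10 to 15 N at the orange pad to push it home.
- lid_hinge (a point): Middle of the lid's hinge line, on the lid's underside, 59.5 mm up the case's z from the case's origin and 68.5 mm to its +y side. Axes are the lid's own: x along the hinge up the slope, -y from the hinge to the free edge, z out of the lid's outer face (10 mm above this point).
- lid_pad (a point): Centre of the flat orange push pad (50 x 24 mm) on the lid's outer face, 118 mm from the hinge line, in the middle of the lid's length, near the free edge where the catch is. Axes as lid_hinge.
- latch (a joint): Outward travel of the red spring catch (34 mm wide) in the middle of the case's right (-y) side, m. 0 is its home position; the lid's edge pushes it out by up to about 6 mm and it springs back to 0 when the lid has snapped under it. It stands about 21 mm above the rim of the case and needs no handling.
- meter: Bystander: black multimeter 75 x 150 x 40 mm, loose. Origin: centre of its underside.
- board: Bystander: green circuit board 80 x 110 mm, 20 mm high with its parts, loose. Origin: centre of its underside.
- driver: Bystander: red-handled screwdriver 180 mm long, loose. Origin: its underside, near its middle.
- mug: Bystander: blue mug, 80 mm wide, 90 mm high, loose. Origin: centre of its underside.
Mind the look-alikes: they are no part of the job. What is meant by the pack is not purple, and is the smaller of those in its own colour.

How it is judged:
On the way, in this order (a step that is already met when the one before it is completed fails the run):
1. the pack lies in the case and is let go, with the lid still open (x of pack in the frame of case_in between -0.065 and 0.065 m and y of pack in the frame of case_in between -0.055 and 0.055 m and z of pack in the frame of case_in between -0.006 and 0.03 m and contact force between pack and the fingers below 0.1 N and value of joint lid above 0.5 rad), for 0.2 s.
2. the lid is pushed down and the catch has sprung back over its edge (value of joint lid below 0.03 rad and value of joint latch below 0.0015 m), for 0.2 s.
At the end, for the whole second after the job is handed in: The pack lies at rest inside the case (its origin within 65 mm along and 55 mm across of the bay's centre and at most 30 mm above the bay's floor), not touched by the fingers; the lid is held shut by the catch: lid angle below 0.03 rad and catch within 1.5 mm of its home position (all of step 2 and x of pack in the frame of case_in between -0.065 and 0.065 m and y of pack in the frame of case_in between -0.055 and 0.055 m and z of pack in the frame of case_in between -0.006 and 0.03 m and contact force between pack and the fingers below 0.1 N and linear speed of pack below 0.02 m/s).
It fails at once if the meter is knocked more than 40 mm away (distance of meter from where it was at the start of the episode above 0.04 m).
It fails at once if the board is knocked more than 40 mm away (distance of board from where it was at the start of the episode above 0.04 m).
It fails at once if the driver is knocked more than 40 mm away (distance of driver from where it was at the start of the episode above 0.04 m).
It fails at once if the mug is knocked more than 40 mm away (distance of mug from where it was at the start of the episode above 0.04 m).
It also fails if it takes over 54 s, if anything falls off the work surface, if the arm or the gripper's body presses on something with over 40 N, if the wrist force passes 120 N, or if a joint passes its speed limit or range.

### The arm

A 7-joint arm with a two-finger parallel gripper is mounted at the origin on the work surface. World frame = base frame: x ahead of the robot, y to its left, z up, the work surface at z = 0. Lengths are in m, angles in rad, forces in N, time in s.
With the tool pointing down it reaches from about 0.425 to 1.025 m from the base axis. Payload 3.6 kg.
Tool frame: the origin (TCP) lies at the very end of the fingers, on their centre line; the grasp point (between the pads) lies 19 mm behind it; z points along the fingers, y is the line along which they close (so a half turn about z gives the same grasp; the last joint's range is limited). The gripper opens to 85 mm and grips with 20 to 120 N. Pads are 22 mm wide; open, the fingers measure 114 mm over their backs; the gripper's body (76 mm by 85 mm) begins 54 mm behind the grasp point. The pads swing forward as they close: fully open they stand 13 mm farther back than shut.
Start: joints at [-1.385, 0.591, 0.048, 1.609, -0.033, 0.943, -0.034], TCP at [0.2, 0.697, 0.231] pointing down, gripper open.
Joint ranges: [-2.69, 2.69], [-0.47, 2.24], [-1.27, 1.36], [0.19, 2.51], [-1.53, 4.68], [0.08, 2.07], [-3.09, 3.09]. Speed limits (rad/s): [2.57, 2.57, 3.14, 3.14, 3.14, 3.14, 3.14].

### API

Orientations are given as a rotation vector (axis times angle).
In Python, from station import r gives the robot as it stands. The module is installed in compiled form; this text tells all that it offers.
- The arm moves only by the tool jog_arm, never from a script. Its argument "increments" is a list of rows, each a list of 2 entries, a list of its own where there are three numbers: the shift along the tool's x, y, z as a fraction of full scale, then the turn about the tool's z as a fraction of full scale. A call has 1 to 12 rows; each row shifts and turns the commanded pose from where the row before left it, along the tool's axes as they then stand; what a row does not reach is not made up. Full scale, the value 1, is 3 cm for a shift and 0.1 rad for a turn. A row lasts 1/12 s, in which the tool goes at most 41.7 mm and 7.16 degrees, less where a joint would pass 70% of its speed; a pose out of reach is approached as far as the arm can. A call with a number of a shift or a turn outside -1 to 1 is refused whole. A call with a gripper value outside its range is refused whole. "fingers" is the opening, from 0 (shut) to 1 (fully open), set as the call begins (left out, the last holds). The fingers move at their own pace and stop on an object; "newtons" is the grip in N (left out, the last holds). Time passes only in rows, so rows that do not move let the fingers close. It gives the time, the measured TCP pose, the force, the opening and the grip force at its end, in the units of the state.
- r.observe(): the state, without advancing time (a new reading comes with each control period).
- r.snapshot(name): name is "side" or "top"; returns (picture, depth): 420x560x3 uint8, blue, green, red; 420x560 float32, m along the optical axis (not along the pixel's ray), 0 where there is no reading.
- r.camera_info(name): a dict with "fx", "fy", "cx", "cy" (pixels), "k1" (the pictures are not rectified: a ray, as slopes to the right and down, at radius r is drawn at 1 + k1 r^2 times it, then the intrinsics apply), "eye" and "rotation" of the camera in the world. Camera axes: x right, y down, z forward; pixel columns grow to the right and rows downward; lengths in m; the calibration is good to about 2 mm. A picture is of the moment at which its call begins. camera_info takes no time and is no camera call.
- r.hand_in(): hands the job in; it is judged then, once.
The state is a dict: "time": time; "joint_pos": joint angles; "qvel": joint speeds; "joint_efforts": joint torques, N m; "ee_pos": TCP position; "orientation": TCP orientation; "ft_force": force on the tool from outside, world axes, zero at the start; "moment": the same for the moment, N m; "opening": opening from 0.0 (shut) to 1.0 (fully open); "grip_force": force on a finger pad.
Only numpy, scipy, OpenCV 4.12 (cv2) and the standard library are available. Lean on these libraries where they do the work, as an engineer would, in place of code of your own. Each camera call takes 0.05 s, during which the arm holds its last target. There are 200 camera calls.

## Working session

There is one attempt and no reset: what is moved stays moved. The work goes in short steps, Python scripts to look and compute and a tool call to move; the robot and the scene stay as the last step left them, time stands still between calls to the robot, and variables do not carry over. Pictures are saved under pics/ and viewed, at most 10 in all, crops included, and the job is handed in when it is done.

Besides the shell and the picture viewer there is one more tool, called after ">>>" by a JSON object that holds its "op" and its "data", one argument or row to a line. jog_arm: Moves the arm, as the interface text tells. Its arguments: {"type":"object","properties":{"increments":{"type":"array"},"fingers":{"type":"number"},"newtons":{"type":"number"}},"required":["increments"]}

```bash
mkdir -p pics; cat > h.py <<'E'
import numpy as np, cv2
from scipy.spatial.transform import Rotation as R
from station import r
def snap(n,f=None):
    p,d=r.snapshot(n)
    if f: cv2.imwrite('pics/'+f,p); np.savez('pics/'+f+'.npz',p=p,d=d)
    return p,d
def rot(c):
    m=np.array(c['rotation']); 
    return m if m.shape==(3,3) else R.from_rotvec(m).as_matrix()
def slopes(n,uv):
    c=r.camera_info(n); K=np.array([[c['fx'],0,c['cx']],[0,c['fy'],c['cy']],[0,0,1.]])
    return cv2.undistortPoints(np.array(uv,float).reshape(-1,1,2),K,np.array([c['k1'],0,0,0.])).reshape(-1,2)
def plane(n,uv,z):
    c=r.camera_info(n); s=slopes(n,uv); d=np.c_[s,np.ones(len(s))]@rot(c).T; e=np.array(c['eye'])
    return e+d*((z-e[2])/d[:,2])[:,None]
def dep(n,uv,d):
    c=r.camera_info(n); s=slopes(n,uv); return np.array(c['eye'])+(np.c_[s,np.ones(len(s))]*np.array(d).reshape(-1,1))@rot(c).T
def cloud(n,d):
    v,u=np.mgrid[0:420,0:560]; return dep(n,np.c_[u.ravel(),v.ravel()],d.ravel()).reshape(420,560,3)
E
python3 - <<'E'
from h import *
a,_=snap('side','s0.png');b,_=snap('top','t0.png')
for n in('side','top'):print(n,r.camera_info(n))
s=r.observe();print(s)
E
```

```text
side {'fx': 447.4590877307191, 'fy': 447.4590877307191, 'cx': 273.1584561882427, 'cy': 206.9576532337921, 'k1': -0.04585029251967029, 'eye': array([ 0.04704936, -0.61612987,  1.02554732]), 'rotation': array([-2.35229933,  0.76945396, -0.27948902])}
top {'fx': 478.4138728596236, 'fy': 478.4138728596236, 'cx': 282.5528059206456, 'cy': 208.12234383784346, 'k1': 0.024881977971318532, 'eye': array([ 0.2657392 , -0.01087262,  1.24966956]), 'rotation': array([-2.13973295,  2.0905617 , -0.2072926 ])}
{'time': 0.1, 'joint_pos': array([-1.38549262,  0.5920272 ,  0.04829255,  1.60973658, -0.03331017,
        0.94272584, -0.03369196]), 'qvel': array([-1.17267752e-03, -2.40884390e-03,  1.92137083e-05, -3.34417749e-03,
       -2.23362658e-04,  1.39701067e-03,  1.79495898e-04]), 'joint_efforts': array([ 4.93576663e-03, -5.49999726e+01,  1.55322243e+00, -1.98824805e+01,
        9.67905420e-03,  3.84625673e-03, -9.77946151e-07]), 'ee_pos': array([0.19929283, 0.69626144, 0.23023915]), 'orientation': array([-0.43635876, -3.1109477 ,  0.00327293]), 'ft_force': array([-0.18201049,  0.09854184,  0.70867368]), 'moment': array([0.00552888, 0.00343636, 0.00494123]), 'grip_force': 0.0, 'opening': 1.0023190050303803}
```

View pics/s0.png

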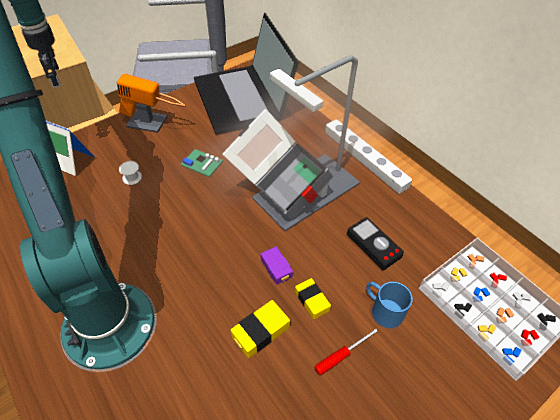

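View pics/t0.png

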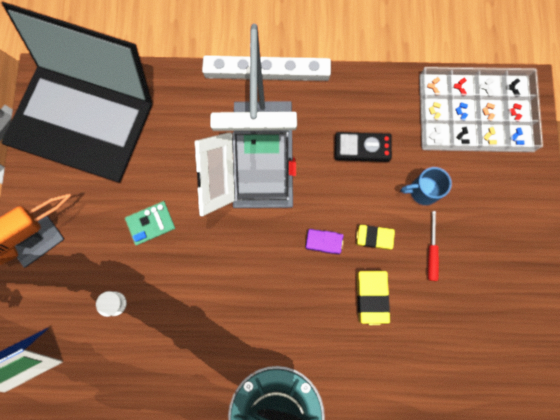

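Candidates: small yellow (top 376,237 / side 312,298), large yellow (top 374,297 / side 260,328) and purple (top 325,241 / side 276,265). The small yellow one fits: it isn't purple and it's the smaller of the two yellows. The case is at top (263,165), its lid lies open to the left, and the lamp bar is at (254,121).

```bash
python3 - <<'E'
from h import *
T=np.load('pics/t0.png.npz');S=np.load('pics/s0.png.npz')
p,d=T['p'],T['d']; C=cloud('top',d)
def yel(p,lo,hi,box):
    m=cv2.inRange(cv2.cvtColor(p,cv2.COLOR_BGR2HSV),lo,hi); k=np.zeros_like(m); a,b,c,e=box; k[b:e,a:c]=m[b:e,a:c]; return k
def rectw(n,m,z):
    v,u=np.nonzero(m); return cv2.minAreaRect(plane(n,np.c_[u,v],z)[:,:2].astype(np.float32)), np.mean(np.c_[u,v],0)
print('small top',rectw('top',yel(p,(22,120,120),(35,255,255),(350,215,400,258)),.032))
print('big top',rectw('top',yel(p,(22,120,120),(35,255,255),(350,260,400,335)),.04))
for b in [(350,215,400,258),(350,260,400,335)]:
    q=C[b[1]:b[3],b[0]:b[2],2]; print('z top',np.percentile(q,95))
# lamp bar
m=(C[...,2]>.37)&(C[...,2]<.45); m[:, :200]=0; m[:,305:]=0; m[:105]=0; m[140:]=0
print('bar',cv2.minAreaRect(C[m][:,:2].astype(np.float32)),C[m][:,2].mean(),m.sum())
# red catch
for n,im,D,b in(('top',p,d,(280,150,300,180)),('side',S['p'],S['d'],(295,180,325,210))):
    k=yel(im,(0,150,80),(8,255,255),b)>0; v,u=np.nonzero(k); P=dep(n,np.c_[u,v],D[k]); print('catch',n,P.mean(0),P.min(0),P.max(0),len(u))
crop=cv2.resize(S['p'][240:365,215:345],None,fx=4,fy=4,interpolation=cv2.INTER_CUBIC); 
c2=cv2.resize(p[90:220,185:305],None,fx=4,fy=4,interpolation=cv2.INTER_CUBIC)
h=500; cv2.imwrite('pics/c0.png',cv2.resize(np.hstack([cv2.resize(crop,(400,400)),cv2.resize(c2,(400,400))]),(800,400)))
E
```

```text
small top (((0.44218796491622925, -0.2418816089630127), (0.09638429433107376, 0.05378391966223717), 83.77323150634766), array([376.84767025, 236.80824373]))
big top (((0.2903345227241516, -0.23507677018642426), (0.13150779902935028, 0.0736110508441925), 2.291616439819336), array([373.51314597, 294.38531278]))
z top 0.0341559824282706
z top 0.04774578812413727
bar ((0.6059972643852234, 0.05210107937455177), (0.04165150225162506, 0.15848009288311005), 2.245727300643921) 0.4094157879825399 1607
catch top [ 0.60280533 -0.02630659  0.09871012] [ 0.57563976 -0.03776443 -0.00788647] [ 0.66189439 -0.01494111  0.13530319] 143
catch side [ 0.60189874 -0.03070288  0.10732994] [ 0.57697225 -0.03685391  0.00251849] [0.65124923 0.00469742 0.13601596] 159
```

View pics/c0.png

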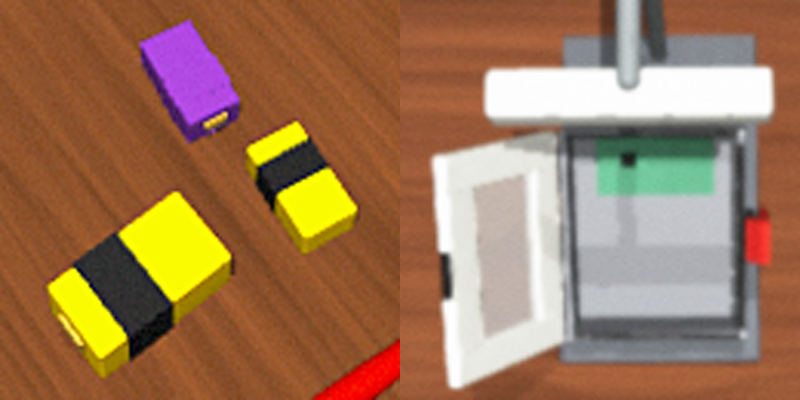

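The crop confirms it: the small yellow box with the black band measures about 96x54 mm in plan with its top at 34 mm, so it's the pack. The other yellow one is 131x74 mm. Next I'll turn the tool to the pack and rise.

>>> {"op": "jog_arm", "data": {
  "increments": [
    [[0,0,-0.4],1],
    [[0,0,-0.4],1],
    [[0,0,-0.4],1],
    [[0,0,-0.4],1],
    [[0,0,-0.4],1],
    [[0,0,-0.4],1],
    [[0,0,-0.4],1],
    [[0,0,-0.4],1],
    [[0,0,0],1],
    [[0,0,0],1],
    [[0,0,0],1],
    [[0,0,0],1]
  ],
  "fingers": 1
}}

```text
time: 1.1
ee_pos: [0.1992, 0.6966, 0.3267]
orientation: [2.122, 2.316, -0.002]
ft_force: [0.4, -0.3, 0.3]
opening: 1.002
grip_force: 0.0
```

```bash
cat >> h.py <<'E'
def st():
    s=r.observe(); M=R.from_rotvec(s['orientation']).as_matrix()
    print('t',round(s['time'],2),'p',s['ee_pos'].round(4),'x',M[:,0].round(3),'y',M[:,1].round(3),'z',M[:,2].round(3),'q',np.round(s['joint_pos'],2),'F',s['ft_force'].round(1),'op',round(s['opening'],2),'g',round(s['grip_force'],1))
    return s,M
def to(target):  # shift in tool axes, in full scales
    s=r.observe(); M=R.from_rotvec(s['orientation']).as_matrix(); v=M.T@(np.array(target)-s['ee_pos'])/.03
    print('rows',v.round(2))
E
python3 - <<'E'
from h import *
# case: yaw from lamp bar etc, rim cloud check
T=np.load('pics/t0.png.npz');C=cloud('top',T['d']).reshape(-1,3)
for yaw in (-.02,.04,.1):
    Rc=(R.from_euler('z',yaw)*R.from_euler('y',-.5)).as_matrix()
    o=np.array([.632,.048,.055]); L=(C-o)@Rc
    m=(np.abs(L[:,2]-.058)<.005)&(np.abs(L[:,0])<.11)&(np.abs(L[:,1])<.09)
    q=L[m]; f=(np.abs(L[:,2]-.006)<.008)&(np.abs(L[:,0])<.1)&(np.abs(L[:,1])<.08)
    a=cv2.minAreaRect(q[:,:2].astype(np.float32)); b=cv2.minAreaRect(L[f][:,:2].astype(np.float32))
    print(yaw,m.sum(),a,np.percentile(q[:,:2],[2,98],axis=0),'floor',f.sum(),b,np.median(L[f][:,2]))
st()
E
```

```text
-0.02 516 ((-0.005148768424987793, -0.002050824463367462), (0.17338837683200836, 0.1535472720861435), 2.6060869693756104) [[-0.0907364  -0.06507306]
 [ 0.08275958  0.0753152 ]] floor 2815 ((-0.017160795629024506, -0.003340676426887512), (0.17017525434494019, 0.1415576934814453), 2.5459976196289062) 0.008502277596293448
0.04 567 ((-0.004545748233795166, 0.0010905563831329346), (0.15537171065807343, 0.1733086109161377), 88.76263427734375) [[-0.09025399 -0.06261905]
 [ 0.08103641  0.07550212]] floor 2835 ((-0.01579558104276657, -0.0023356974124908447), (0.14184623956680298, 0.1671571582555771), 89.52992248535156) 0.008316372009696607
0.1 569 ((-0.005087457597255707, 0.003519505262374878), (0.15666542947292328, 0.1734052449464798), 86.6159896850586) [[-0.09109094 -0.06346095]
 [ 0.0827318   0.0796808 ]] floor 2830 ((-0.01358603686094284, -0.001568816602230072), (0.14220447838306427, 0.16263172030448914), 86.56065368652344) 0.00808713691756958
t 1.1 p [0.1992 0.6966 0.3267] x [-0.087  0.996 -0.001] y [ 0.996  0.087 -0.   ] z [-0.    -0.001 -1.   ] q [-1.59  0.53  0.37  1.52 -0.21  1.13 -1.09] F [ 0.4 -0.3  0.3] op 1.0 g 0.0
```

>>> {"op": "jog_arm", "data": {
  "increments": [
    [[0,0,0],1],
    [[0,0,0],1],
    [[-1,0.74,0],0],
    [[-1,0.74,0],0],
    [[-1,0.74,0],0],
    [[-1,0.74,0],0],
    [[-1,0.74,0],0],
    [[-1,0.74,0],0],
    [[-1,0.74,0],0],
    [[-1,0.74,0],0],
    [[-1,0.74,0],0],
    [[-1,0.74,0],0]
  ]
}}

```text
time: 2.1
ee_pos: [0.3882, 0.3729, 0.327]
orientation: [-2.338, -2.099, 0.001]
ft_force: [0.5, 0.2, -0.9]
opening: 0.998
grip_force: 0.0
```

```bash
python3 -c "
from h import *
st();to([.45,.05,.33]);to([.442,-.242,.15])"
```

```text
t 2.1 p [0.3882 0.3729 0.327 ] x [ 0.107  0.994 -0.   ] y [ 0.994 -0.107 -0.   ] z [-0.001 -0.    -1.   ] q [-1.26  0.27  0.52  1.94 -0.16  0.97 -0.78] F [ 0.5  0.2 -0.9] op 1.0 g 0.0
rows [-10.48   3.21  -0.1 ]
rows [-20.18   3.99   5.91]
```

>>> {"op": "jog_arm", "data": {
  "increments": [
    [[-1,0.3,0],0],
    [[-1,0.3,0],0],
    [[-1,0.3,0],0],
    [[-1,0.3,0],0],
    [[-1,0.3,0],0],
    [[-1,0.3,0],0],
    [[-1,0.3,0],0],
    [[-1,0.3,0],0],
    [[-1,0.3,0],0],
    [[-1,0.3,0],0],
    [[-1,0.2,0],0],
    [[-1,0.2,0],0]
  ]
}}

```text
time: 3.1
ee_pos: [0.4501, 0.0044, 0.3272]
orientation: [-2.338, -2.098, 0.0]
ft_force: [0.7, 0.3, 0.3]
opening: 1.004
grip_force: 0.0
```

>>> {"op": "jog_arm", "data": {
  "increments": [
    [[-1,0.1,0.6],0],
    [[-1,0.1,0.6],0],
    [[-1,0.1,0.6],0],
    [[-1,0.1,0.6],0],
    [[-1,0.1,0.6],0],
    [[-1,0.1,0.6],0],
    [[-1,0,0.6],0],
    [[-1,0,0.6],0],
    [[-0.2,0,0.6],0],
    [[0,0,0.6],0],
    [[0,0,0],0]
  ]
}}

```text
time: 4.02
ee_pos: [0.4395, -0.2403, 0.1446]
orientation: [-2.336, -2.092, 0.004]
ft_force: [0.2, 1.2, 0.1]
opening: 0.998
grip_force: 0.0
```

```bash
python3 - <<'E'
from h import *
st();to([.442,-.242,.006])
a,_=snap('side','s1.png');
E
```

```text
t 4.02 p [ 0.4395 -0.2403  0.1446] x [0.11  0.994 0.002] y [ 0.994 -0.11  -0.006] z [-0.006  0.002 -1.   ] q [-0.01  0.51  0.57  2.19 -0.51  0.57  0.83] F [0.2 1.2 0.1] op 1.0 g 0.0
rows [-0.05  0.12  4.62]
```

View pics/s1.png

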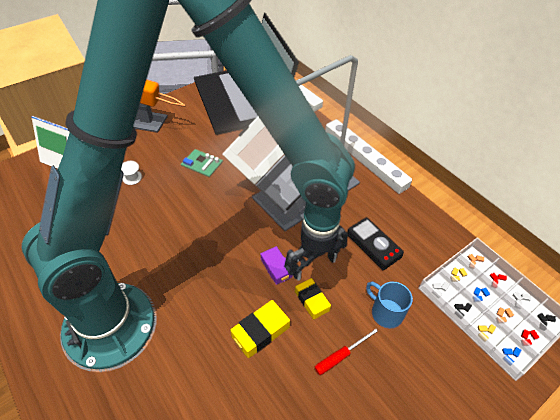

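The gripper is above the pack at (315,297), and the purple block at (276,265) is clear of the fingers. Lowering to grip.

>>> {"op": "jog_arm", "data": {
  "increments": [
    [[0,0.1,0.9],0],
    [[0,0,0.9],0],
    [[0,0,0.9],0],
    [[0,0,0.8],0],
    [[0,0,0.7],0],
    [[0,0,0.3],0],
    [[0,0,0.2],0],
    [[0,0,0],0]
  ]
}}

```text
time: 4.73
ee_pos: [0.4453, -0.2407, 0.0063]
orientation: [-2.337, -2.099, -0.0]
ft_force: [0.1, -0.6, 0.1]
opening: 1.002
grip_force: 0.0
```

>>> {"op": "jog_arm", "data": {
  "increments": [
    [[0,0,0],0],
    [[0,0,0],0],
    [[0,0,0],0],
    [[0,0,0],0],
    [[0,0,0],0],
    [[0,0,0],0],
    [[0,0,0],0],
    [[0,0,0],0]
  ],
  "fingers": 0,
  "newtons": 60
}}

```text
time: 5.4
ee_pos: [0.4454, -0.2411, 0.0076]
orientation: [2.337, 2.097, 0.002]
ft_force: [-0.6, 0.3, 6.5]
opening: 0.571
grip_force: 62.7
```

>>> {"op": "jog_arm", "data": {
  "increments": [
    [[0,0,-0.7],0],
    [[0,0,-0.9],0],
    [[0,0,-0.9],0],
    [[0,0,-0.9],0],
    [[0,0,-0.9],0],
    [[0,0,-0.9],0],
    [[0,0,-0.9],0],
    [[0,0,-0.9],0],
    [[0,0,0],0]
  ]
}}

```text
time: 6.15
ee_pos: [0.4471, -0.2425, 0.221]
orientation: [2.332, 2.093, 0.007]
ft_force: [0.7, -1.1, -1.2]
opening: 0.573
grip_force: 63.4
```

```bash
python3 -c "
from h import *
st()"
```

```text
t 6.15 p [ 0.4471 -0.2425  0.221 ] x [ 0.108  0.994 -0.002] y [ 0.994 -0.108  0.009] z [ 0.009 -0.003 -1.   ] q [-0.13  0.41  0.71  2.13 -0.4   0.73  0.73] F [ 0.7 -1.1 -1.2] op 0.57 g 63.4
```

>>> {"op": "jog_arm", "data": {
  "increments": [
    [[0.5,0,-1],0],
    [[0.6,0,-1],0],
    [[0.7,0,-1],0],
    [[0.7,0,-1],0],
    [[0.7,0,-1],0],
    [[0.7,0,-1],0],
    [[0.7,0,-1],0],
    [[0.7,0,-1],0],
    [[0.7,0,-1],0],
    [[0.7,0,-1],0],
    [[0.7,0,-1],0],
    [[0.7,0,-1],0]
  ]
}}

```text
time: 7.15
ee_pos: [0.4698, 0.0016, 0.5768]
orientation: [-2.336, -2.098, 0.001]
ft_force: [1.8, -0.3, -1.9]
opening: 0.567
grip_force: 63.6
```

>>> {"op": "jog_arm", "data": {
  "increments": [
    [[0.5,0.9,-0.8],0],
    [[0,0.9,-0.8],0],
    [[0,0.9,-0.8],0],
    [[0,0.9,-0.8],0],
    [[0,0.9,-0.8],0],
    [[0,0.9,-0.8],0]
  ]
}}

```text
time: 7.65
ee_pos: [0.6347, -0.0011, 0.7199]
orientation: [-2.334, -2.099, 0.002]
ft_force: [1.3, -0.6, -0.5]
opening: 0.573
grip_force: 63.6
```

```bash
python3 -c "
from h import *
st()"
```

```text
t 7.65 p [ 0.6347 -0.0011  0.7199] x [0.106 0.994 0.001] y [ 0.994 -0.106 -0.002] z [-0.002  0.001 -1.   ] q [-0.51  0.37  0.79  0.98 -0.27  1.89  0.05] F [ 1.3 -0.6 -0.5] op 0.57 g 63.6
```

>>> {"op": "jog_arm", "data": {
  "increments": [
    [[0,0.5,-0.9],0],
    [[0,0.5,-0.9],0],
    [[0,0.5,-0.9],0],
    [[0,0.5,-0.9],0],
    [[0,0.5,-0.9],0],
    [[0,0.5,-0.9],0]
  ]
}}

```text
time: 8.15
ee_pos: [0.6849, -0.0094, 0.7946]
orientation: [2.304, 2.078, 0.064]
ft_force: [0.4, -1.5, -1.5]
opening: 0.571
grip_force: 66.4
```

```bash
python3 -c "
from h import *
st()"
```

```text
t 8.15 p [ 0.6849 -0.0094  0.7946] x [0.103 0.995 0.005] y [ 0.993 -0.103  0.056] z [ 0.056 -0.001 -0.998] q [-0.14  0.46  0.25  0.56 -0.13  2.07 -0.09] F [ 0.4 -1.5 -1.5] op 0.57 g 66.4
```

At the reach limit the tool leans forward, which is the lean I need. I'll keep going and see whether it persists.

>>> {"op": "jog_arm", "data": {
  "increments": [
    [[0,0.6,-0.8],0],
    [[0,0.6,-0.8],0],
    [[0,0.6,-0.8],0],
    [[0,0.6,-0.8],0],
    [[0,0.6,-0.8],0],
    [[0,0.6,-0.8],0]
  ]
}}

```text
time: 8.65
ee_pos: [0.7171, -0.0191, 0.8352]
orientation: [2.233, 2.01, 0.205]
ft_force: [0.4, -0.1, -2.3]
opening: 0.572
grip_force: 66.4
```

```bash
python3 -c "
from h import *
st()"
```

```text
t 8.65 p [ 0.7171 -0.0191  0.8352] x [0.103 0.995 0.014] y [ 0.977 -0.104  0.187] z [ 0.188 -0.006 -0.982] q [-0.12  0.51  0.3   0.38 -0.18  2.07 -0.08] F [ 0.4 -0.1 -2.3] op 0.57 g 66.4
```

>>> {"op": "jog_arm", "data": {
  "increments": [
    [[0,-0.5,0.5],0],
    [[0,-0.5,0.5],0],
    [[0,-0.5,0.5],0],
    [[0,0,0],0]
  ]
}}

```text
time: 8.98
ee_pos: [0.6772, -0.0148, 0.7768]
orientation: [2.242, 2.016, 0.192]
ft_force: [0.8, -0.6, -3.0]
opening: 0.571
grip_force: 66.3
```

```bash
python3 -c "
from h import *
st()"
```

```text
t 8.98 p [ 0.6772 -0.0148  0.7768] x [0.104 0.994 0.014] y [ 0.979 -0.105  0.173] z [ 0.174 -0.005 -0.985] q [-0.22  0.33  0.31  0.82 -0.11  1.83 -0.08] F [ 0.8 -0.6 -3. ] op 0.57 g 66.3
```

The tilt persists. I'll push further until it reaches 0.5 rad.

>>> {"op": "jog_arm", "data": {
  "increments": [
    [[0,0.4,-0.9],0],
    [[0,0.4,-0.9],0],
    [[0,0.4,-0.9],0],
    [[0,0.4,-0.9],0],
    [[0,0.4,-0.9],0],
    [[0,0.4,-0.9],0],
    [[0,0.4,-0.9],0],
    [[0,0.4,-0.9],0]
  ]
}}

```text
time: 9.65
ee_pos: [0.6732, -0.0217, 0.9074]
orientation: [2.161, 1.945, 0.331]
ft_force: [-0.7, -1.3, -1.6]
opening: 0.572
grip_force: 66.7
```

```bash
python3 -c "
from h import *
st()"
```

```text
t 9.65 p [ 0.6732 -0.0217  0.9074] x [0.102 0.995 0.023] y [ 0.946 -0.104  0.306] z [ 0.307 -0.01  -0.952] q [-0.13  0.44  0.34  0.33 -0.21  2.07 -0.08] F [-0.7 -1.3 -1.6] op 0.57 g 66.7
```

>>> {"op": "jog_arm", "data": {
  "increments": [
    [[0,0.6,-0.8],0],
    [[0,0.6,-0.8],0],
    [[0,0.6,-0.8],0],
    [[0,0.6,-0.8],0],
    [[0,0.6,-0.8],0],
    [[0,0.6,-0.8],0]
  ]
}}

```text
time: 10.15
ee_pos: [0.6685, -0.029, 0.9558]
orientation: [2.086, 1.877, 0.447]
ft_force: [0.3, -0.2, -1.3]
opening: 0.569
grip_force: 66.7
```

```bash
python3 -c "
from h import *
st()"
```

```text
t 10.15 p [ 0.6685 -0.029   0.9558] x [0.099 0.995 0.03 ] y [ 0.901 -0.102  0.421] z [ 0.421 -0.014 -0.907] q [-0.11  0.45  0.44  0.2  -0.32  2.07 -0.07] F [ 0.3 -0.2 -1.3] op 0.57 g 66.7
```

>>> {"op": "jog_arm", "data": {
  "increments": [
    [[0.4,0.6,-0.7],0],
    [[0.4,0.6,-0.7],0],
    [[0.4,0.6,-0.7],0],
    [[0.4,0.6,-0.7],0]
  ]
}}

```text
time: 10.48
ee_pos: [0.6585, 0.01, 0.9806]
orientation: [2.048, 1.842, 0.504]
ft_force: [0.0, -1.1, -2.7]
opening: 0.573
grip_force: 66.7
```

```bash
python3 -c "
from h import *
st()"
```

```text
t 10.48 p [0.6585 0.01   0.9806] x [0.097 0.995 0.035] y [ 0.874 -0.102  0.475] z [ 0.476 -0.015 -0.879] q [-0.24  0.47  1.11  0.19 -0.86  2.07 -0.05] F [ 0.  -1.1 -2.7] op 0.57 g 66.7
```

Lean is 0.497 rad, as needed. Before going down I'll fit a quick arm model from the recorded states, to check the joint range along the leaning approach.

```bash
cat > kin.py <<'E'
from h import *
from scipy.optimize import least_squares
Q=[[-1.38549,.59203,.04829,1.60974,-.03331,.94273,-.03369],[-1.59,.53,.37,1.52,-.21,1.13,-1.09],[-1.26,.27,.52,1.94,-.16,.97,-.78],[-.13,.41,.71,2.13,-.4,.73,.73],[-.51,.37,.79,.98,-.27,1.89,.05],[-.24,.47,1.11,.19,-.86,2.07,-.05],[-.22,.33,.31,.82,-.11,1.83,-.08]]
P=[[.1993,.6963,.2302],[.1992,.6966,.3267],[.3882,.3729,.327],[.4471,-.2425,.221],[.6347,-.0011,.7199],[.6585,.01,.9806],[.6772,-.0148,.7768]]
Z=[[0,0,-1.]]*2+[[-.001,0,-1],[.009,-.003,-1],[-.002,.001,-1],[.476,-.015,-.879],[.174,-.005,-.985]]
LO=np.array([-2.69,-.47,-1.27,.19,-1.53,.08,-3.09]);HI=np.array([2.69,2.24,1.36,2.51,4.68,2.07,3.09])
def fk(q,L,sg):
    q=np.array(q)*np.array(sg+(1,)); e=R.from_euler
    a=e('z',q[0])*e('y',q[1]); p=np.array([0,0,L[0]])+a.apply([0,0,L[1]])
    a=a*e('z',q[2])*e('y',q[3]); p=p+a.apply([0,0,L[2]])
    a=a*e('z',q[4])*e('y',q[5]); return p+a.apply([0,0,L[3]]), a.as_matrix()[:,2]
def fit():
    best=None
    for s1 in(1,-1):
     for s3 in(1,-1):
      for s5 in(1,-1):
        sg=(s1,1,s3,1,s5,1)
        f=lambda L:np.concatenate([np.r_[fk(q,L,sg)[0]-p,.2*(fk(q,L,sg)[1]-z)] for q,p,z in zip(Q,P,Z)])
        o=least_squares(f,[.3,.5,.5,.25])
        if best is None or o.cost<best[0]: best=(o.cost,o.x,sg,np.abs(o.fun).max())
    return best
E
python3 - <<'E'
from kin import *
b=fit();print(b)
L,sg=b[1],b[2]
o=np.array([.628,.053,.055]);Rc=(R.from_euler('z',.03)*R.from_euler('y',-.5)).as_matrix()
z=-Rc[:,2]
for h in(.42,.34,.26,.18,.1,.02):
    t=o+Rc@[-.01,0,h]
    best=min((least_squares(lambda q:np.r_[10*(fk(np.r_[q,0],L,sg)[0]-t),2*(fk(np.r_[q,0],L,sg)[1]-z)],q0[:6],bounds=(LO[:6],HI[:6])) for q0 in (Q[3],Q[2],Q[6],Q[0])),key=lambda a:a.cost)
    print(h,t.round(3),best.x.round(2),best.cost)
E
```

```text
(np.float64(0.004566792221205549), array([0.35854129, 0.55240555, 0.49456397, 0.2996393 ]), (-1, 1, -1, 1, -1, 1), np.float64(0.04571069195565791))
0.42 [0.418 0.047 0.419] [-0.47 -0.33  0.24  2.31  0.27  0.68] 4.07237886740681e-30
0.34 [0.456 0.048 0.349] [-0.86 -0.19  0.64  2.36  0.43  0.48] 1.7241952856151301e-25
0.26 [0.495 0.049 0.278] [-0.7   0.05  0.59  2.37  0.06  0.23] 1.849687192713806e-30
0.18 [0.533 0.05  0.208] [-0.57  0.28  0.51  2.35 -1.13  0.11] 1.3491717039415903e-29
0.1 [0.571 0.051 0.138] [ 0.29  0.49 -0.47  2.3   2.01  0.26] 3.845449537983754e-19
0.02 [0.61  0.052 0.068] [ 0.21  0.67 -0.38  2.22  2.33  0.32] 1.691846641156578e-28
```

```bash
python3 -c "
from h import *
to([.55,.047,.75]);to([.42,.047,.42])"
```

```text
rows [ 0.61 -6.94  5.02]
rows [ -0.2  -15.95  12.63]
```

>>> {"op": "jog_arm", "data": {
  "increments": [
    [[0,-0.9,0.7],0],
    [[0,-0.9,0.7],0],
    [[0,-0.9,0.7],0],
    [[0,-0.9,0.7],0],
    [[0,-0.9,0.7],0],
    [[0,-0.9,0.7],0],
    [[0,-0.9,0.7],0],
    [[0,-0.9,0.7],0]
  ]
}}

```text
time: 11.15
ee_pos: [0.5898, 0.0295, 0.8434]
orientation: [2.076, 1.808, 0.524]
ft_force: [-2.6, -0.2, -1.0]
opening: 0.571
grip_force: 66.6
```

>>> {"op": "jog_arm", "data": {
  "increments": [
    [[0,-0.9,0.7],0],
    [[0,-0.9,0.7],0],
    [[0,-0.9,0.7],0],
    [[0,-0.9,0.7],0],
    [[0,-0.9,0.7],0],
    [[0,-0.9,0.7],0],
    [[0,-0.6,0.6],-0.7],
    [[0,0,0],-0.7]
  ]
}}

```text
time: 11.82
ee_pos: [0.5011, 0.0472, 0.6357]
orientation: [1.942, 1.949, 0.465]
ft_force: [-0.0, 0.2, -3.5]
opening: 0.57
grip_force: 66.6
```

```bash
python3 - <<'E'
from h import *
st()
o=np.array([.628,.053,.055]);Rc=(R.from_euler('z',.03)*R.from_euler('y',-.5)).as_matrix()
for h in(.34,.26,.1): to(o+Rc@[-.01,0,h])
E
```

```text
t 11.82 p [0.5011 0.0472 0.6357] x [ 0.     1.    -0.015] y [0.885 0.007 0.465] z [ 0.465 -0.014 -0.885] q [-1.37 -0.35  0.72  1.76  0.55  1.28 -0.7 ] F [-0.   0.2 -3.5] op 0.57 g 66.6
rows [ 0.17 -5.77  7.78]
rows [ 0.24 -5.73 10.44]
rows [ 0.39 -5.64 15.77]
```

>>> {"op": "jog_arm", "data": {
  "increments": [
    [[0,-0.5,0.7],0],
    [[0,-0.5,0.7],0],
    [[0,-0.5,0.7],0],
    [[0,-0.5,0.7],0],
    [[0,-0.5,0.7],0],
    [[0,-0.5,0.7],0],
    [[0,-0.5,0.7],0],
    [[0,-0.5,0.7],0],
    [[0,-0.5,0.7],0]
  ]
}}

```text
time: 12.57
ee_pos: [0.4767, 0.0458, 0.4126]
orientation: [1.946, 1.936, 0.484]
ft_force: [0.4, -0.5, -2.6]
opening: 0.573
grip_force: 66.8
```

```bash
python3 - <<'E'
from h import *
st()
o=np.array([.628,.053,.055]);Rc=(R.from_euler('z',.03)*R.from_euler('y',-.5)).as_matrix()
for h in(.26,.1): to(o+Rc@[-.01,0,h])
E
```

```text
t 12.57 p [0.4767 0.0458 0.4126] x [ 0.007  1.    -0.006] y [ 0.879 -0.003  0.476] z [ 0.476 -0.009 -0.879] q [-1.35 -0.29  0.84  2.23  0.67  0.76 -0.9 ] F [ 0.4 -0.5 -2.6] op 0.57 g 66.8
rows [ 0.14 -1.61  4.22]
rows [ 0.26 -1.59  9.55]
```

>>> {"op": "jog_arm", "data": {
  "increments": [
    [[0,-0.3,0.4],0],
    [[0.1,-0.3,0.4],0],
    [[0,-0.3,0.4],0],
    [[0,-0.3,0.4],0],
    [[0.1,-0.3,0.4],0],
    [[0,-0.1,0.4],0],
    [[0,0,0.4],0],
    [[0,0,0.4],0],
    [[0,0,0.4],0],
    [[0,0,0.4],0]
  ]
}}

```text
time: 13.4
ee_pos: [0.4879, 0.0534, 0.2915]
orientation: [1.943, 1.942, 0.483]
ft_force: [-0.5, 1.6, -0.7]
opening: 0.573
grip_force: 66.6
```

```bash
python3 - <<'E'
from h import *
st()
o=np.array([.628,.053,.055]);Rc=(R.from_euler('z',.03)*R.from_euler('y',-.5)).as_matrix()
for h in(.1,.02): to(o+Rc@[-.01,0,h])
E
```

```text
t 13.4 p [0.4879 0.0534 0.2915] x [ 0.002  1.    -0.006] y [0.881 0.001 0.474] z [ 0.474 -0.007 -0.881] q [-1.28  0.1   1.09  2.4   0.09  0.22 -0.3 ] F [-0.5  1.6 -0.7] op 0.57 g 66.6
rows [-0.03  0.02  5.82]
rows [0.02 0.04 8.49]
```

>>> {"op": "jog_arm", "data": {
  "increments": [
    [[0,0,0.25],0],
    [[0,0,0.25],0],
    [[0,0,0.25],0],
    [[0,0,0.25],0],
    [[0,0,0.25],0],
    [[0,0,0.25],0],
    [[0,0,0.25],0],
    [[0,0,0.25],0]
  ]
}}

```text
time: 14.07
ee_pos: [0.5161, 0.052, 0.2403]
orientation: [1.948, 1.944, 0.477]
ft_force: [-0.2, -0.2, -2.4]
opening: 0.568
grip_force: 66.6
```

```bash
python3 - <<'E'
from h import *
st()
o=np.array([.628,.053,.055]);Rc=(R.from_euler('z',.03)*R.from_euler('y',-.5)).as_matrix()
for h in(.1,.02): to(o+Rc@[-.01,0,h])
E
```

```text
t 14.07 p [0.5161 0.052  0.2403] x [ 0.004  1.    -0.007] y [ 0.883 -0.     0.469] z [ 0.469 -0.008 -0.883] q [-0.76  0.23  0.59  2.4  -0.27  0.08  0.05] F [-0.2 -0.2 -2.4] op 0.57 g 66.6
rows [0.   0.02 3.88]
rows [0.06 0.05 6.54]
```

>>> {"op": "jog_arm", "data": {
  "increments": [
    [[0,0,0.2],0],
    [[0,0,0.2],0],
    [[0,0,0.2],0],
    [[0,0,0.2],0],
    [[0,0,0.2],0],
    [[0,0,0.2],0]
  ]
}}

```text
time: 14.57
ee_pos: [0.5305, 0.0525, 0.2164]
orientation: [1.95, 1.947, 0.474]
ft_force: [0.6, 0.7, -2.8]
opening: 0.57
grip_force: 66.6
```

```bash
python3 - <<'E'
from h import *
st()
o=np.array([.628,.053,.055]);Rc=(R.from_euler('z',.03)*R.from_euler('y',-.5)).as_matrix()
for h in(.1,.02): to(o+Rc@[-.01,0,h])
E
```

```text
t 14.57 p [0.5305 0.0525 0.2164] x [ 0.003  1.    -0.007] y [0.885 0.    0.466] z [ 0.466 -0.008 -0.885] q [-0.75  0.31  0.62  2.39 -1.38  0.08  1.15] F [ 0.6  0.7 -2.8] op 0.57 g 66.6
rows [-0.02 -0.01  2.95]
rows [0.04 0.03 5.61]
```

```bash
python3 - <<'E'
from kin import *
b=fit();L,sg=b[1],b[2]
o=np.array([.628,.053,.055]);Rc=(R.from_euler('z',.03)*R.from_euler('y',-.5)).as_matrix();z=-Rc[:,2]
rng=np.random.default_rng(0)
for h in(.18,.14,.1,.06,.02):
    t=o+Rc@[-.01,0,h]; out=[]
    for k in range(150):
        q0=rng.uniform(LO[:6],HI[:6])
        a=least_squares(lambda q:np.r_[10*(fk(np.r_[q,0],L,sg)[0]-t),2*(fk(np.r_[q,0],L,sg)[1]-z)],q0,bounds=(LO[:6],HI[:6]))
        if a.cost<1e-8: out.append(a.x)
    out=np.array(out); n=out[out[:,4]<0]; p=out[(out[:,4]>0)]
    print(h,len(n),len(p)); 
    for w in (n,p):
        if len(w): i=np.argsort(abs(w[:,2])); print('  ',w[i[0]].round(2),w[i[-1]].round(2))
E
```

```text
0.18 34 74
   [-0.48  0.27  0.41  2.35 -0.95  0.08] [-1.08  0.5   1.16  2.35 -1.51  0.42]
   [-0.03  0.25 -0.09  2.35  0.95  0.08] [ 0.92  0.59 -1.27  2.35  1.57  0.61]
0.14 0 111
   [ 0.    0.35 -0.13  2.33  1.94  0.09] [-1.14  0.88  1.36  2.33  4.55  0.8 ]
0.1 0 108
   [-0.1   0.45 -0.01  2.3   2.73  0.11] [-1.11  1.06  1.36  2.3   4.43  0.93]
0.06 0 106
   [-0.06  0.54 -0.05  2.26  2.77  0.17] [-1.09  1.22  1.36  2.26  4.33  1.03]
0.02 0 105
   [-0.09  0.63 -0.01  2.22  2.94  0.21] [-1.06  1.31  1.32  2.22  4.26  1.06]
```

The arm needs its j5-positive wrist branch to get lower. A half turn about tool z leaves the grasp unchanged and pushes j5 that way. I'll back up a little and turn.

>>> {"op": "jog_arm", "data": {
  "increments": [
    [[0,0,-0.3],0],
    [[0,0,-0.3],0],
    [[0,0,-0.3],0],
    [[0,0,-0.3],0],
    [[0,0,-0.3],0],
    [[0,0,0],-1],
    [[0,0,0],-1],
    [[0,0,0],-1],
    [[0,0,0],-1]
  ]
}}

```text
time: 15.32
ee_pos: [0.5092, 0.0532, 0.2565]
orientation: [1.494, 2.263, 0.361]
ft_force: [-0.1, -0.2, -2.6]
opening: 0.57
grip_force: 66.8
```

```bash
python3 -c "
from h import *
st()"
```

```text
t 15.32 p [0.5092 0.0532 0.2565] x [-0.346  0.919 -0.189] y [0.815 0.395 0.425] z [ 0.465 -0.006 -0.885] q [-1.11  0.27  1.03  2.4  -0.9   0.19  1.1 ] F [-0.1 -0.2 -2.6] op 0.57 g 66.8
```

>>> {"op": "jog_arm", "data": {
  "increments": [
    [[0,0,0],-1],
    [[0,0,0],-1],
    [[0,0,0],-1],
    [[0,0,0],-1],
    [[0,0,0],-1],
    [[0,0,0],-1],
    [[0,0,0],-1],
    [[0,0,0],-1],
    [[0,0,0],-1],
    [[0,0,0],-1]
  ]
}}

```text
time: 16.15
ee_pos: [0.5091, 0.0529, 0.2564]
orientation: [0.223, 2.65, 0.045]
ft_force: [-0.1, 0.7, -2.5]
opening: 0.568
grip_force: 66.8
```

```bash
python3 -c "
from h import *
st()"
```

```text
t 16.15 p [0.5091 0.0529 0.2564] x [-0.873  0.165 -0.459] y [0.149 0.986 0.071] z [ 0.465 -0.007 -0.885] q [-0.97  0.22  0.83  2.39 -0.48  0.14  1.67] F [-0.1  0.7 -2.5] op 0.57 g 66.8
```

>>> {"op": "jog_arm", "data": {
  "increments": [
    [[0,0,0],-1],
    [[0,0,0],-1],
    [[0,0,0],-1],
    [[0,0,0],-1],
    [[0,0,0],-1],
    [[0,0,0],-1],
    [[0,0,0],-1],
    [[0,0,0],-1],
    [[0,0,0],-1],
    [[0,0,0],-1],
    [[0,0,0],-1]
  ]
}}

```text
time: 17.07
ee_pos: [0.5091, 0.0528, 0.2563]
orientation: [-1.212, 2.409, -0.308]
ft_force: [-1.0, 0.7, -1.9]
opening: 0.569
grip_force: 66.8
```

```bash
python3 -c "
from h import *
st()"
```

```text
t 17.07 p [0.5091 0.0528 0.2563] x [-0.529 -0.804 -0.271] y [-0.71   0.595 -0.377] z [ 0.465 -0.007 -0.885] q [-0.81  0.19  0.63  2.39 -0.    0.13  2.29] F [-1.   0.7 -1.9] op 0.57 g 66.8
```

>>> {"op": "jog_arm", "data": {
  "increments": [
    [[0,0,0],-1],
    [[0,0,0],-1],
    [[0,0,0],-1],
    [[0,0,0],-1],
    [[0,0,0],-1],
    [[0,0,0],-1],
    [[0,0,0],-0.8]
  ]
}}

```text
time: 17.65
ee_pos: [0.5091, 0.0528, 0.2564]
orientation: [-1.998, 1.918, -0.5]
ft_force: [-0.4, -0.5, -2.2]
opening: 0.573
grip_force: 66.8
```

```bash
python3 -c "
from h import *
st()"
```

```text
t 17.65 p [0.5091 0.0528 0.2564] x [ 0.035 -0.999  0.026] y [-0.885 -0.043 -0.464] z [ 0.465 -0.007 -0.885] q [-0.68  0.17  0.47  2.38  0.27  0.14  2.69] F [-0.4 -0.5 -2.2] op 0.57 g 66.8
```

>>> {"op": "jog_arm", "data": {
  "increments": [
    [[0,0,0.15],0],
    [[0,0,0.15],0],
    [[0,0,0.15],0],
    [[0,0,0.15],0],
    [[0,0,0.15],0],
    [[0,0,0.15],0]
  ]
}}

```text
time: 18.15
ee_pos: [0.521, 0.0532, 0.2317]
orientation: [-1.997, 1.923, -0.496]
ft_force: [0.0, -0.6, -1.8]
opening: 0.571
grip_force: 66.7
```

```bash
python3 -c "
from h import *
st()"
```

```text
t 18.15 p [0.521  0.0532 0.2317] x [ 0.031 -0.999  0.025] y [-0.887 -0.039 -0.461] z [ 0.462 -0.008 -0.887] q [-0.57  0.24  0.37  2.38  0.41  0.08  2.54] F [ 0.  -0.6 -1.8] op 0.57 g 66.7
```

>>> {"op": "jog_arm", "data": {
  "increments": [
    [[0,0,0.15],0],
    [[0,0,0.15],0],
    [[0,0,0.15],0],
    [[0,0,0.15],0],
    [[0,0,0.15],0],
    [[0,0,0.15],0],
    [[0,0,0.15],0],
    [[0,0,0.15],0]
  ]
}}

```text
time: 18.82
ee_pos: [0.5369, 0.0531, 0.201]
orientation: [-1.997, 1.923, -0.494]
ft_force: [0.2, -1.1, -3.3]
opening: 0.571
grip_force: 66.7
```

```bash
python3 -c "
from h import *
st()"
```

```text
t 18.82 p [0.5369 0.0531 0.201 ] x [ 0.032 -0.999  0.024] y [-0.887 -0.039 -0.46 ] z [ 0.461 -0.006 -0.888] q [-0.35  0.31  0.12  2.38  1.59  0.08  1.36] F [ 0.2 -1.1 -3.3] op 0.57 g 66.7
```

>>> {"op": "jog_arm", "data": {
  "increments": [
    [[0,0,0.2],0],
    [[0,0,0.2],0],
    [[0,0,0.2],0],
    [[0,0,0.2],0],
    [[0,0,0.2],0],
    [[0,0,0.2],0],
    [[0,0,0.2],0],
    [[0,0,0.2],0]
  ]
}}

```text
time: 19.48
ee_pos: [0.559, 0.0527, 0.1582]
orientation: [-1.997, 1.923, -0.492]
ft_force: [0.2, -0.1, -2.6]
opening: 0.571
grip_force: 66.7
```

```bash
python3 - <<'E'
from h import *
s,M=st()
o=np.array([.628,.053,.055]);Rc=(R.from_euler('z',.03)*R.from_euler('y',-.5)).as_matrix()
print('case',(s['ee_pos']-o)@Rc)
for h in(.1,.02): to(o+Rc@[-.01,0,h])
snap('side','s2.png')
E
```

```text
t 19.48 p [0.559  0.0527 0.1582] x [ 0.032 -0.999  0.023] y [-0.887 -0.039 -0.46 ] z [ 0.46  -0.006 -0.888] q [-0.07  0.42 -0.21  2.35  1.99  0.22  0.98] F [ 0.2 -0.1 -2.6] op 0.57 g 66.7
case [-0.0110442   0.00181361  0.12364044]
rows [ 0.05 -0.05  0.79]
rows [-0.01 -0.11  3.45]
```

View pics/s2.png

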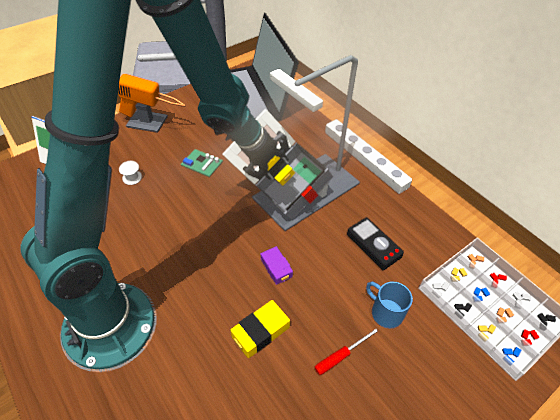

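The pack is held over the bay at (283,172), and the gripper is clear of the lid and lamp. Lowering into the bay.

>>> {"op": "jog_arm", "data": {
  "increments": [
    [[0,0,0.4],0],
    [[0,0,0.4],0],
    [[0,0,0.4],0],
    [[0,0,0.4],0],
    [[0,0,0.4],0],
    [[0,0,0.4],0],
    [[0,0,0.4],0],
    [[0,0,0.3],0],
    [[0,0,0.2],0],
    [[0,0,0],0]
  ]
}}

```text
time: 20.37
ee_pos: [0.6049, 0.0514, 0.0701]
orientation: [-1.997, 1.924, -0.495]
ft_force: [-0.4, 1.5, -2.1]
opening: 0.571
grip_force: 66.7
```

```bash
python3 - <<'E'
from h import *
s,M=st()
o=np.array([.628,.053,.055]);Rc=(R.from_euler('z',.03)*R.from_euler('y',-.5)).as_matrix()
print('case',(s['ee_pos']-o)@Rc)
E
```

```text
t 20.37 p [0.6049 0.0514 0.0701] x [ 0.031 -0.999  0.025] y [-0.887 -0.039 -0.46 ] z [ 0.46  -0.007 -0.888] q [ 0.07  0.65 -0.38  2.29  2.23  0.41  0.81] F [-0.4  1.5 -2.1] op 0.57 g 66.7
case [-0.01304384 -0.0008774   0.02435595]
```

>>> {"op": "jog_arm", "data": {
  "increments": [
    [[0,-0.1,0.15],0],
    [[0,0,0.1],0],
    [[0,0,0],0],
    [[0,0,0],0]
  ]
}}

```text
time: 20.7
ee_pos: [0.611, 0.0519, 0.0665]
orientation: [-1.997, 1.921, -0.497]
ft_force: [-0.8, 0.5, -1.7]
opening: 0.573
grip_force: 66.7
```

>>> {"op": "jog_arm", "data": {
  "increments": [
    [[0,0,0],0],
    [[0,0,0],0],
    [[0,0,0],0],
    [[0,0,0],0],
    [[0,0,0],0],
    [[0,0,0],0]
  ],
  "fingers": 0.9
}}

```text
time: 21.2
ee_pos: [0.6111, 0.0518, 0.0664]
orientation: [-1.997, 1.921, -0.497]
ft_force: [0.3, -0.1, -0.4]
opening: 0.901
grip_force: 0.0
```

>>> {"op": "jog_arm", "data": {
  "increments": [
    [[0,0,-0.2],0],
    [[0,0,-0.4],0],
    [[0,0,-0.4],0],
    [[0,0,-0.4],0],
    [[0,0,-0.4],0],
    [[0,0,-0.4],0],
    [[0,0,-0.4],0],
    [[0,0,-0.4],0]
  ]
}}

```text
time: 21.87
ee_pos: [0.5688, 0.0525, 0.1469]
orientation: [-1.997, 1.921, -0.497]
ft_force: [0.4, -0.3, 0.5]
opening: 0.9
grip_force: 0.0
```

```bash
python3 - <<'E'
from h import *
s,M=st()
snap('side','s3.png'); p,d=snap('top','t3.png')
o=np.array([.628,.053,.055]);Rc=(R.from_euler('z',.03)*R.from_euler('y',-.5)).as_matrix()
print('case',(s['ee_pos']-o)@Rc)
# lid: white points left of hinge in top view, initial picture
T=np.load('pics/t0.png.npz');L=(cloud('top',T['d'])-o)@Rc
for x in(-.06,0,.06):
  m=(np.abs(L[...,0]-x)<.006)&(L[...,1]>.07)&(L[...,1]<.2)&(L[...,2]>.06)
  q=L[m][:,1:]; i=np.argsort(q[:,0]); print(x,q[i][::max(1,len(i)//6)].round(3).tolist())
a=np.vstack([cv2.resize(cv2.imread('pics/s3.png')[90:240,200:380],(720,600))]);cv2.imwrite('pics/c3.png',a)
E
```

```text
t 21.87 p [0.5688 0.0525 0.1469] x [ 0.033 -0.999  0.025] y [-0.886 -0.04  -0.462] z [ 0.462 -0.007 -0.887] q [-0.04  0.45 -0.24  2.34  2.04  0.25  0.95] F [ 0.4 -0.3  0.5] op 0.9 g 0.0
case [-0.00791592  0.00129454  0.10903325]
-0.06 [[0.071, 0.065], [0.083, 0.089], [0.094, 0.102], [0.105, 0.127], [0.115, 0.155], [0.124, 0.17]]
0 [[0.071, 0.07], [0.083, 0.086], [0.095, 0.106], [0.107, 0.129], [0.116, 0.156], [0.126, 0.17], [0.136, 0.188]]
0.06 [[0.07, 0.072], [0.083, 0.089], [0.094, 0.111], [0.106, 0.13], [0.116, 0.155], [0.126, 0.174], [0.136, 0.179]]
```

View pics/c3.png

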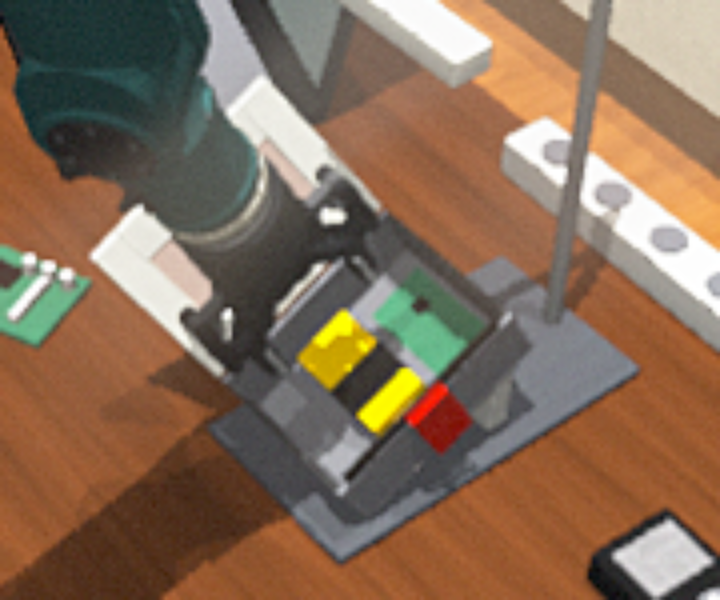

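The pack lies in the bay at (360,370), let go, and the lid is still open. Depth slices put the lid edge near y 0.13, z 0.18 in the case frame. I'll rise above it with the fingers shut and go round to the lid's outer side.

>>> {"op": "jog_arm", "data": {
  "increments": [
    [[0,0,-0.4],0],
    [[0,0,-0.4],0],
    [[0,0,-0.35],0],
    [[0,0,-0.35],0],
    [[0,0,-0.35],0],
    [[0,0,-0.35],0],
    [[0,0,-0.35],0],
    [[0,0,-0.35],0],
    [[0,0,-0.35],0],
    [[0,0,-0.35],0],
    [[0,0,-0.35],0],
    [[0,0,-0.35],0]
  ],
  "fingers": 0
}}

```text
time: 22.97
ee_pos: [0.511, 0.053, 0.2567]
orientation: [-1.999, 1.923, -0.497]
ft_force: [0.9, 0.2, -0.3]
opening: -0.001
grip_force: 0.0
```

```bash
cat >> h.py <<'E'
o=np.array([.628,.053,.055]);Rc=(R.from_euler('z',.03)*R.from_euler('y',-.5)).as_matrix()
def cs():
    s,M=st(); print('case',((s['ee_pos']-o)@Rc).round(4),'Fcase',(s['ft_force']@Rc).round(1))
E
python3 -c "
from h import *
cs()"
```

```text
t 22.97 p [0.511  0.053  0.2567] x [ 0.032 -0.999  0.027] y [-0.887 -0.041 -0.46 ] z [ 0.46  -0.009 -0.888] q [-0.08  0.17 -0.21  2.35  0.84  0.24  2.11] F [ 0.9  0.2 -0.3] op -0.0 g 0.0
case [-0.006   0.0035  0.2331] Fcase [ 0.6  0.2 -0.7]
```

>>> {"op": "jog_arm", "data": {
  "increments": [
    [[-0.6,0,0],0],
    [[-0.6,0,0],0],
    [[-0.6,0,0],0],
    [[-0.6,0,0],0],
    [[-0.6,0,0],0],
    [[-0.6,0,0],0],
    [[-0.6,0,0],0],
    [[-0.6,0,0],0],
    [[-0.6,0,0],0],
    [[-0.5,0,0],0]
  ]
}}

```text
time: 23.8
ee_pos: [0.5056, 0.2314, 0.2517]
orientation: [-1.999, 1.922, -0.497]
ft_force: [0.3, -0.7, 0.3]
opening: 0.002
grip_force: 0.0
```

```bash
python3 -c "
from h import *
cs()"
```

```text
t 23.8 p [0.5056 0.2314 0.2517] x [ 0.033 -0.999  0.027] y [-0.887 -0.042 -0.461] z [ 0.461 -0.009 -0.887] q [-0.47  0.26 -0.24  2.25  0.97  0.45  1.63] F [ 0.3 -0.7  0.3] op 0.0 g 0.0
case [-0.0083  0.182   0.2287] Fcase [ 0.4 -0.7  0.2]
```

>>> {"op": "jog_arm", "data": {
  "increments": [
    [[0,0,0.5],0],
    [[0,0,0.5],0],
    [[0,0,0.5],0],
    [[0,0,0.5],0],
    [[0,0,0.5],0],
    [[0,0,0.1],0]
  ]
}}

```text
time: 24.3
ee_pos: [0.542, 0.2286, 0.1807]
orientation: [-2.001, 1.925, -0.498]
ft_force: [-0.1, -0.3, -0.5]
opening: 0.005
grip_force: 0.0
```

>>> {"op": "jog_arm", "data": {
  "increments": [
    [[0.4,0,0],0],
    [[0.4,0,0],0],
    [[0.4,0,0],0],
    [[0.4,0,0],0],
    [[0.4,0,0],0],
    [[0.4,0,0],0],
    [[0.4,0,0],0],
    [[0.4,0,0],0]
  ]
}}

```text
time: 24.97
ee_pos: [0.5432, 0.1376, 0.1889]
orientation: [-1.998, 1.91, -0.489]
ft_force: [-5.2, 8.4, 5.1]
opening: 0.0
grip_force: 1.9
```

```bash
python3 - <<'E'
from h import *
cs(); a,_=snap('side'); cv2.imwrite('pics/c4.png',cv2.resize(a[60:240,180:396],(720,600)))
E
```

```text
t 24.97 p [0.5432 0.1376 0.1889] x [ 0.041 -0.999  0.018] y [-0.885 -0.044 -0.464] z [ 0.465  0.003 -0.886] q [-0.41  0.35 -0.04  2.33  1.52  0.21  1.27] F [-5.2  8.4  5.1] op 0.0 g 1.9
case [-0.0079  0.0871  0.1569] Fcase [-1.9  8.6  6.9]
```

View pics/c4.png

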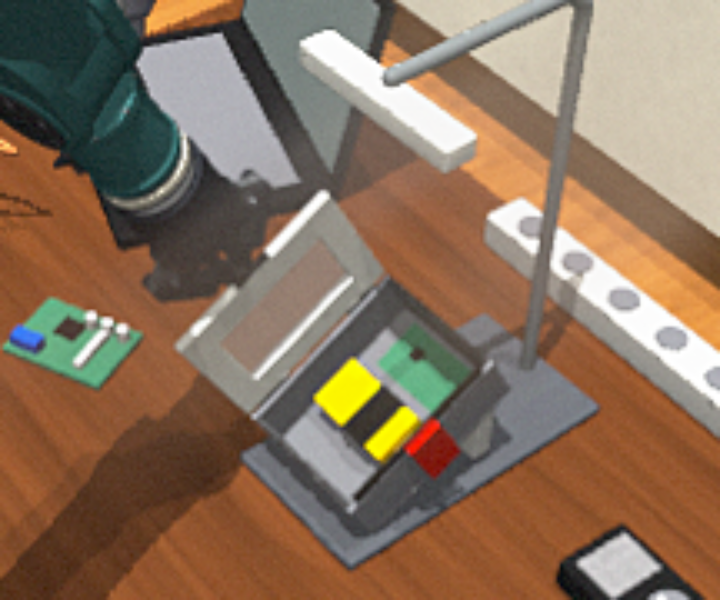

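The lid is coming up to vertical under the finger (centre about (290,300)) and the pack is unmoved. Continuing the sweep.

>>> {"op": "jog_arm", "data": {
  "increments": [
    [[0.4,0,0],0],
    [[0.4,0,0],0],
    [[0.4,0,0],0],
    [[0.4,0,0],0],
    [[0.4,0,0],0],
    [[0.4,0,0],0]
  ]
}}

```text
time: 25.52
ee_pos: [0.5468, 0.0597, 0.1883]
orientation: [-1.997, 1.923, -0.499]
ft_force: [-0.2, 1.8, -0.3]
opening: -0.0
grip_force: 0.4
```

```bash
python3 - <<'E'
from h import *
cs()
E
```

```text
t 25.52 p [0.5468 0.0597 0.1883] x [ 0.031 -0.999  0.026] y [-0.886 -0.04  -0.462] z [ 0.463 -0.009 -0.887] q [-0.23  0.34 -0.04  2.36  1.74  0.14  1.21] F [-0.2  1.8 -0.3] op -0.0 g 0.4
case [-0.0071  0.0091  0.1558] Fcase [-0.2  1.8 -0.2]
```

>>> {"op": "jog_arm", "data": {
  "increments": [
    [[0.15,0,0.3],0],
    [[0.15,0,0.3],0],
    [[0.15,0,0.3],0],
    [[0.15,0,0.3],0],
    [[0.1,0,0.3],0],
    [[0.1,0,0.3],0]
  ]
}}

```text
time: 26.02
ee_pos: [0.573, 0.0342, 0.1408]
orientation: [-1.995, 1.925, -0.502]
ft_force: [-0.2, -0.2, 0.0]
opening: 0.004
grip_force: 0.3
```

```bash
python3 - <<'E'
from h import *
cs();a,_=snap('side'); cv2.imwrite('pics/c5.png',cv2.resize(a[60:240,180:396],(720,600)))
E
```

```text
t 26.02 p [0.573  0.0342 0.1408] x [ 0.029 -0.999  0.028] y [-0.886 -0.039 -0.463] z [ 0.463 -0.011 -0.886] q [ 0.03  0.47 -0.28  2.34  2.08  0.26  0.94] F [-0.2 -0.2  0. ] op 0.0 g 0.3
case [-0.0076 -0.0171  0.1019] Fcase [-0.2 -0.2  0.1]
```

View pics/c5.png

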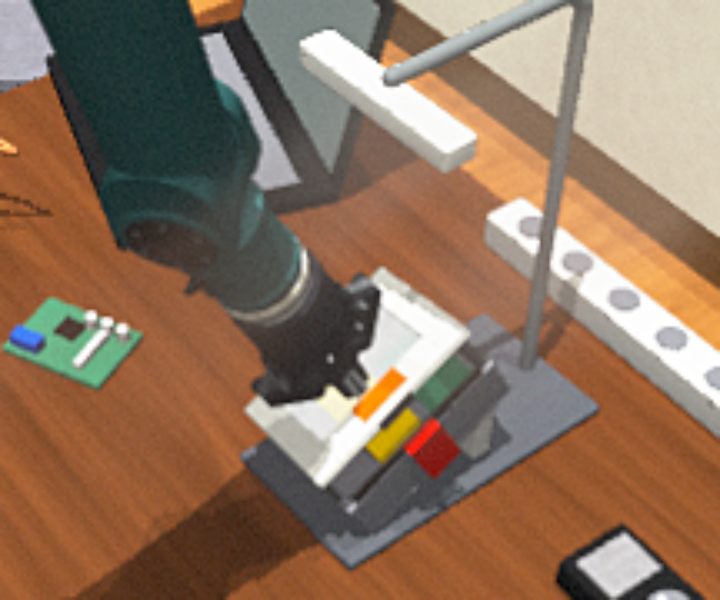

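The lid is down to about 0.4 rad, with the orange pad at (380,395) just ahead of the fingertip. I'll slide onto the pad and press.

>>> {"op": "jog_arm", "data": {
  "increments": [
    [[0.3,0,0],0],
    [[0.3,-0.1,0.1],0],
    [[0.3,-0.1,0.2],0],
    [[0.15,0,0.2],0],
    [[0,0,0.2],0],
    [[0,0,0],0]
  ]
}}

```text
time: 26.57
ee_pos: [0.5896, 0.0031, 0.1253]
orientation: [-1.995, 1.926, -0.503]
ft_force: [-0.7, -1.0, -0.0]
opening: 0.0
grip_force: 0.1
```

```bash
python3 -c "
from h import *
cs()"
```

```text
t 26.57 p [0.5896 0.0031 0.1253] x [ 0.028 -0.999  0.029] y [-0.886 -0.038 -0.462] z [ 0.463 -0.012 -0.886] q [ 0.13  0.52 -0.32  2.31  2.18  0.27  0.93] F [-0.7 -1.  -0. ] op 0.0 g 0.1
case [-0.0013 -0.0487  0.0808] Fcase [-0.6 -1.   0.3]
```

>>> {"op": "jog_arm", "data": {
  "increments": [
    [[0,0,0.1],0],
    [[0,0,0.1],0],
    [[0,0,0.1],0],
    [[0,0,0],0]
  ]
}}

```text
time: 26.9
ee_pos: [0.5937, 0.003, 0.1176]
orientation: [-1.995, 1.926, -0.504]
ft_force: [-2.1, -4.2, 4.7]
opening: 0.001
grip_force: 2.5
```

>>> {"op": "jog_arm", "data": {
  "increments": [
    [[0,0,0.08],0],
    [[0,0,0.05],0],
    [[0,0,0],0]
  ]
}}

```text
time: 27.15
ee_pos: [0.5949, 0.0028, 0.1154]
orientation: [-1.995, 1.925, -0.507]
ft_force: [-8.4, -4.8, 16.6]
opening: -0.0
grip_force: 9.7
```

```bash
python3 -c "
from h import *
cs()"
```

```text
t 27.15 p [0.5949 0.0028 0.1154] x [ 0.028 -0.999  0.031] y [-0.885 -0.039 -0.464] z [ 0.465 -0.014 -0.885] q [ 0.14  0.55 -0.34  2.31  2.2   0.3   0.91] F [-8.4 -4.8 16.6] op -0.0 g 9.7
case [-0.0014 -0.0492  0.0696] Fcase [ 0.5 -4.5 18.6]
```

>>> {"op": "jog_arm", "data": {
  "increments": [
    [[0,0,0.06],0],
    [[0,0,0.06],0],
    [[0,0,0],0]
  ]
}}

```text
time: 27.4
ee_pos: [0.5951, 0.0028, 0.1149]
orientation: [-1.995, 1.922, -0.511]
ft_force: [-24.4, -6.0, 47.5]
opening: 0.002
grip_force: 26.8
```

```bash
python3 - <<'E'
from h import *
cs();a,_=snap('side'); cv2.imwrite('pics/c6.png',cv2.resize(a[110:220,240:372],(720,600)))
E
```

```text
t 27.4 p [0.5951 0.0028 0.1149] x [ 0.029 -0.999  0.032] y [-0.883 -0.041 -0.467] z [ 0.468 -0.015 -0.884] q [ 0.15  0.55 -0.35  2.31  2.2   0.3   0.91] F [-24.4  -6.   47.5] op 0.0 g 26.8
case [-0.0015 -0.0492  0.069 ] Fcase [ 1.2 -5.2 53.5]
```

View pics/c6.png

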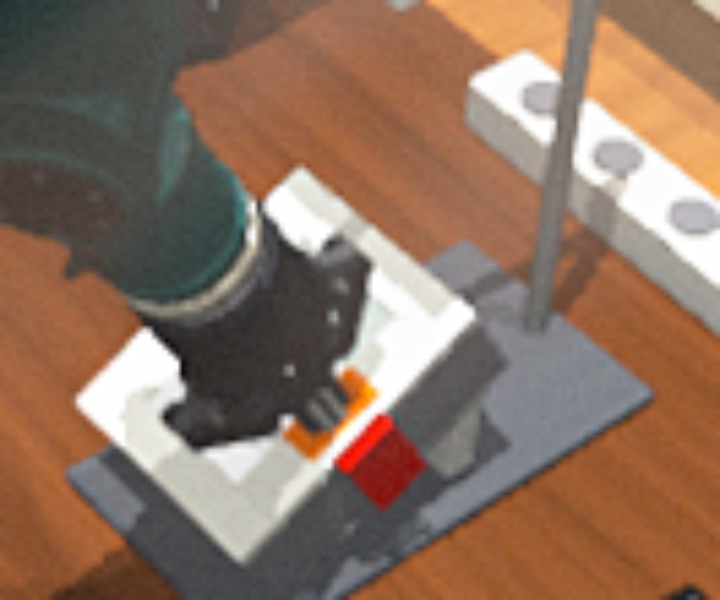

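The force rose steeply to 53 N with only 0.6 mm of travel, so the lid is on its stop. The red catch at (375,460) lies over the lid's edge. Backing off and checking.

>>> {"op": "jog_arm", "data": {
  "increments": [
    [[0,0,-0.1],0],
    [[0,0,-0.1],0],
    [[0,0,-0.3],0],
    [[0,0,-0.4],0],
    [[0,0,-0.4],0],
    [[0,0,-0.4],0],
    [[0,0,-0.4],0],
    [[0,0,-0.4],0],
    [[0,0,0],0],
    [[0,0,0],0]
  ]
}}

```text
time: 28.28
ee_pos: [0.5621, 0.007, 0.1775]
orientation: [-1.999, 1.92, -0.498]
ft_force: [-0.9, 0.6, -0.6]
opening: 0.004
grip_force: 0.0
```

```bash
python3 - <<'E'
from h import *
cs();a,d=snap('side'); C=(cloud('side',d)-o)@Rc
m=(np.abs(C[...,0])<.08)&(C[...,1]>-.066)&(C[...,1]<.06)&(C[...,2]>.05)&(C[...,2]<.085)
q=C[m];A=np.c_[q[:,:2],np.ones(len(q))];f=np.linalg.lstsq(A,q[:,2],rcond=None)[0];print('plane',f.round(4),len(q),'edge z',np.median(q[q[:,1]<-.055][:,2]))
cv2.imwrite('pics/c7.png',cv2.resize(a[110:220,240:372],(720,600)))
E
```

```text
t 28.28 p [0.5621 0.007  0.1775] x [ 0.034 -0.999  0.026] y [-0.886 -0.042 -0.462] z [ 0.463 -0.008 -0.887] q [-0.03  0.37 -0.12  2.34  2.    0.13  1.07] F [-0.9  0.6 -0.6] op 0.0 g 0.0
case [-0.0003 -0.044   0.1398] Fcase [-1.   0.6 -0.1]
plane [-0.0049 -0.0369  0.0697] 1585 edge z 0.07250915242340844
```

View pics/c7.png

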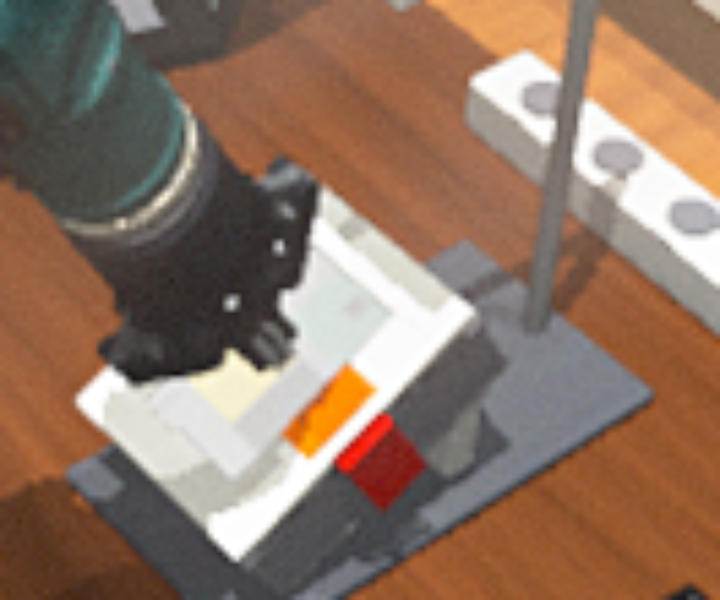

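With the finger clear, the lid stays flat (edge about 3 mm up, so about 0.02 rad) and the red catch at (375,455) hooks over its edge. Handing in.

```bash
python3 -c "
from station import r
print(r.hand_in())"
```

```text
the job is handed in; nothing more can be done
None
```

The job is handed in at about 28 s of the 54 s: the yellow pack lies let go inside the case, and the lid stays shut by itself under the red catch (about 0.02 rad by depth reading); the hand-in gave no verdict.

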